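Clamp the glued bishop in the screw press

ROBOT

A 6-joint arm with a two-finger parallel gripper is mounted at the origin on the work surface. World frame = base frame: x ahead of the robot, y to its left, z up, the work surface at z = 0. Lengths are in m, angles in degrees, forces in N, time in s.
With the tool pointing down it reaches from about 0.375 to 0.9 m from the base axis. Payload 3.1 kg.
Tool frame: the origin (TCP) lies where the fingers leave the gripper's body, on its centre line; the fingertips stand 70 mm ahead of it and the grasp point (between the pads) lies 51 mm ahead of it; z points along the fingers, y is the line along which they close (so a half turn about z gives the same grasp; the last joint's range is limited). The gripper opens to 87 mm and grips with 3 to 60 N. Pads are 19 mm wide; open, the fingers measure 117 mm over their backs; the gripper's body (75 mm by 190 mm) begins 51 mm behind the grasp point.
Start: joints at [-77.607, 30.224, 82.088, -0, 67.689, -10.227], TCP at [0.24, -0.577, 0.292] pointing down, gripper open.
Joint ranges: [-176.69, 176.69], [-43.24, 126.21], [12.49, 139.97], [-82, 262], [0, 151.66], [-163.58, 163.58]. Speed limits (degrees/s): [159.86, 159.86, 180, 180, 180, 180].

INTERFACE

Orientations are given as a 3x3 rotation matrix whose columns are the frame's x, y, z axes.
In Python, from rig import readout, capture, calibration, bot, look_for gives the robot as it stands. The module is installed in compiled form; this text tells all that it offers.
- The arm moves only by the shell command python3 -m pendant 'ROWS'. ROWS is JSON, a list of rows, each a list of 7 numbers: the shift along the tool's x, y, z normalised to -1 to 1, where 1 is 200 mm, then the turn, a rotation vector about the tool's x, y, z normalised to -1 to 1, where 1 is 180 degrees, then the closure, from -1 (fully open) to 1 (shut). In form: [[dx, dy, dz, ax, ay, az, grip], ...]. A call has 1 to 8 rows; each row is the pose to reach, as a shift and turn from the pose commanded when the call began, along the tool's axes at that moment, turning the shorter way round; what a row does not reach only later rows make up. A row lasts 1/10 s, in which the tool goes at most 50 mm and 8.59 degrees, less where a joint would pass 70% of its speed; a pose out of reach is approached as far as the arm can. A call with a number of a shift or a turn outside -1 to 1 is refused whole. A call with a gripper value outside its range is refused whole. The fingers move at their own pace and stop on an object; the grip force is fixed at half the most. Time passes only in rows, so rows that repeat a pose let the fingers close. It gives the time, the measured TCP pose, the force, the opening and the grip force at its end, in the units of the state.
- readout.read_state(): the state, without advancing time (a new reading comes with each control period).
- capture(name): name is "scene" or "top" or "wrist"; returns (picture, depth): 420x560x3 uint8, red, green, blue; 420x560 float32, m along the optical axis (not along the pixel's ray), 0 where there is no reading.
- calibration(name): a dict with "mtx" (3x3 intrinsics, pixels), "k1" (the pictures are not rectified: a ray, as slopes to the right and down, at radius r is drawn at 1 + k1 r^2 times it, then the intrinsics apply), "T" (4x4, takes a point from camera to world coordinates); the wrist camera has in their place "mount" (4x4, takes a point from camera to tool coordinates, whose origin is the TCP and whose axes are the flange's). Camera axes: x right, y down, z forward; pixel columns grow to the right and rows downward; lengths in m; the calibration is good to about 2 mm. A picture is of the moment at which its call begins: read the wrist's pose just before it. calibration takes no time and is no camera call.
- bot.hand_in(): hands the job in; it is judged then, once.
Trained networks look in the newest picture that a camera, given by its name, has taken for a name from the list of things; names that differ only in an ending like _2 or _b are one class to them, and where a whole thing is asked for, a point or a joint stands for the part that bears it (a point fixed in the world has none). Each returns a list of dicts, best first, with "conf" (0 to 1); they miss things now and then, are a little off and sometimes report something else, mostly with a low value. They report only what shows in the picture. A call takes as long as a camera call. They do not tell look-alikes from the thing itself.
- look_for(thing, camera): "extent" ([left, top, right, bottom] in pixels, round what is visible of it).
The state is a dict: "time_s": time; "joint_positions": joint angles; "qvel": joint speeds; "tau": joint torques, N m; "position": TCP position; "tcp_rot": TCP orientation; "force": force on the tool from outside, world axes, zero at the start; "moment": the same for the moment, N m; "opening": opening from 0.0 (shut) to 1.0 (fully open); "grasp_force": force on a finger pad.
Only numpy, scipy, OpenCV 4.12 (cv2) and the standard library are available. Lean on these libraries where they do the work, as an engineer would, in place of code of your own. Each camera call takes 0.05 s, during which the arm holds its last target. There are 200 camera calls.

TASK

The ebony bishop has just been glued up and stands in the drawn-out carriage of the small screw press: push the carriage fully home by its knob, then take the crank by its free-spinning grip and wind it clockwise in one steady go, without letting go of the grip on the way, until the foot bears on the bishop with a firm pressure of about 50 N (under 25 is too slack to hold the joint, over 85 would split it, even for a moment). Let go and leave the bishop clamped upright in its nest; leave everything else on the sill where it is.

Things in the scene. Friction and masses are not known exactly. Their poses are not given: they have to be found in the camera images.
- press: Dark-green iron bench screw press, bolted down. Origin on the table below the screw's vertical axis; x from the open front (carriage side) to the back, z up. Base 170 mm wide (y), x -140 to +60 mm, 18 mm tall. Columns (18 mm dia) at y = +-64 mm; crosshead 46 mm deep, 165 mm wide, 178 to 208 mm above the table, column nuts up to 217 mm. Crank on top of the screw, foot below.
- carriage (a joint): Travel of the loading carriage (aluminium slide, 60 mm wide, top 30 mm above the table) along the press's +x, in m: 0 = drawn out to the front, as at the start; 0.070 = fully home against its stop, nest on the screw's axis. Slides at about 3 N and stays where it is left.
- carriage_knob (a point): Middle of the upright round beech knob on the carriage's front end: 22 mm dia, from 38 to 66 mm above the table (this point at 52 mm). It lies 120 mm to the front (press -x) of the nest's centre and moves with the carriage.
- nest (a point): Centre of the floor of the carriage's nest, 26 mm above the table: a round recess 39 mm wide and 4 mm deep in which the bishop stands.
- bishop: The ebony bishop just glued up, standing loose in the nest: about 70 mm tall (hand turned, not exact), foot 38 mm wide, about 90 g. Origin at the centre of its underside, z up.
- spindle: The screw with its sprung, leather-faced foot (32 mm disc). Origin on the axis, 164 mm below the grip's middle; the foot's underside is 0 to 10 mm higher than it, as the foot was last screwed in (not measured), 20 to 60 mm above the bishop at the start. Pressed on, it gives 1 mm per 40 N: feel it at the grip, where each newton along the circle over that of free winding adds about 10 N under the foot.
- grip: Upright walnut grip of the crank, 23 mm dia, 47 mm long, origin at its middle, 32 mm above the crank arm's centre line; spins freely on its vertical pin (its yaw means nothing). It runs on a circle of 40 mm radius about the screw's axis, at any angle at the start, 280 to 310 mm above the table. A clockwise turn (seen from above) lowers screw, grip and foot by 24 mm.
- crank (a joint): Turn of the crank in rad, growing clockwise seen from above (winding the foot down, 24 mm a turn); at 0 the grip is to the press's front. Free winding takes about 4 N along the circle while it moves; the thread's drag keeps the screw where it is left and holds up to about 65 N under the foot (more springs back to that on letting go).
- rook: Bystander: ebony rook, 34 mm wide, 54 mm tall; origin at the middle of its underside.
- pawn: Bystander: boxwood pawn, 30 mm wide, 50 mm tall; origin at the middle of its underside.
- ear_tray: Bystander: olive-green enamel tray of knight ears, 150 x 110 mm, 22 mm tall; origin at the middle of its underside.
- burnisher: Bystander: pewter burnisher, lying, 165 mm long, 22 mm thick; origin at the middle of its underside.
- gouge: Bystander: walnut-handled gouge, lying, 215 mm long, 31 mm thick; origin at the middle of its underside.
- glue_jar: Bystander: glue jar, 56 mm wide, 75 mm tall; origin at the middle of its underside.
- tea_glass: Bystander: tea glass on its saucer, 94 mm saucer, 79 mm tall; origin at the middle of its underside.
Things that resemble listed ones, but are neither listed nor needed, are in the scene too. Leave any blue or red look-alike of the bishop alone.

How it is judged:
By the outcome, as a careful person would: the job done as asked, in the order asked, and still so for the second after the job is handed in, with the robot touching nothing.
It also fails if it takes over 72 s, if anything falls off the work surface, if the arm or the gripper's body presses on something with over 40 N, if the wrist force passes 120 N, or if a joint passes its speed limit or range.

## Working session

There is one attempt and no reset: what is moved stays moved. The work goes in short steps, Python scripts to look and compute and a shell command to move; the robot and the scene stay as the last step left them, time stands still between calls to the robot, and variables do not carry over. Pictures are saved under pics/ and viewed, at most 10 in all, crops included, and the job is handed in when it is done.

```bash
mkdir -p pics
cat > h.py <<'E'
import numpy as np, cv2
from rig import readout, capture, calibration, bot, look_for
def camT(n):
    c=calibration(n)
    if 'T' in c: return c, np.array(c['T'])
    s=readout.read_state(); T=np.eye(4); T[:3,:3]=s['tcp_rot']; T[:3,3]=s['position']
    return c, T@np.array(c['mount'])
def ray(c,u,v):
    K=np.array(c['mtx']); d=np.array([(u-K[0,2])/K[0,0],(v-K[1,2])/K[1,1]]); p=d.copy()
    for _ in range(20): p=d/(1+c['k1']*(p@p))
    return np.array([p[0],p[1],1.])
def pt(c,T,u,v,z): return (T@np.r_[ray(c,u,v)*z,1])[:3]
def cloud(c,T,dep,ext):
    l,t,r,b=[int(x) for x in ext]; out=[]
    for v in range(max(t,0),min(b+1,420)):
        for u in range(max(l,0),min(r+1,560)):
            if dep[v,u]>0: out.append(np.r_[pt(c,T,u,v,dep[v,u]),u,v])
    return np.array(out)
E
python3 - <<'E'
from h import *
im={}
for n in ('scene','top','wrist'):
    c,T=camT(n); p,d=capture(n); im[n]=p; np.savez(f'{n}.npz',p=p,d=d,T=T)
    print(n,T[:3,3].round(3))
    for o in ('press','grip','carriage_knob','bishop','spindle','nest'):
        print(o,[(np.round(x['extent']).tolist(),round(x['conf'],2)) for x in look_for(o,n)[:3]])
cv2.imwrite('pics/a.png',cv2.cvtColor(im['scene'],4)); cv2.imwrite('pics/b.png',cv2.cvtColor(im['top'],4))
print(readout.read_state())
E
```

```text
scene [1.401 0.377 0.845]
press [([246.0, 185.0, 325.0, 297.0], 0.59)]
grip [([295.0, 185.0, 302.0, 206.0], 0.57)]
carriage_knob [([281.0, 243.0, 302.0, 267.0], 0.81), ([405.0, 302.0, 420.0, 324.0], 0.51)]
bishop [([280.0, 242.0, 302.0, 267.0], 0.74), ([248.0, 229.0, 258.0, 250.0], 0.55), ([335.0, 255.0, 349.0, 279.0], 0.44)]
spindle [([271.0, 182.0, 301.0, 248.0], 0.69)]
nest [([280.0, 239.0, 303.0, 264.0], 0.63)]
top [ 0.48  -0.012  1.268]
press [([233.0, 161.0, 298.0, 245.0], 0.92), ([152.0, 167.0, 164.0, 175.0], 0.5)]
grip [([399.0, 212.0, 424.0, 276.0], 0.5), ([246.0, 166.0, 258.0, 176.0], 0.41)]
carriage_knob [([245.0, 161.0, 276.0, 178.0], 0.74), ([257.0, 194.0, 280.0, 241.0], 0.64)]
bishop [([264.0, 196.0, 277.0, 210.0], 0.69), ([213.0, 200.0, 223.0, 215.0], 0.48)]
spindle [([245.0, 158.0, 278.0, 178.0], 0.7)]
nest [([258.0, 191.0, 280.0, 245.0], 0.85)]
wrist [ 0.318 -0.544  0.385]
press []
grip []
carriage_knob []
bishop []
spindle []
nest []
{'time_s': 1.05, 'joint_positions': array([-7.76059207e+01,  3.02243015e+01,  8.20869815e+01, -1.48869446e-03,
        6.76867451e+01, -1.02266267e+01]), 'qvel': array([-0.0432139 ,  0.14093283, -0.09400415, -0.03888558, -0.02358674,
        0.01688739]), 'tau': array([-1.00365258e-03, -4.40024579e+01, -1.76990283e+01,  6.32220763e-02,
        5.04436763e-02, -2.88124409e-05]), 'position': array([ 0.24042015, -0.57690054,  0.29224385]), 'tcp_rot': array([[ 9.23067483e-01,  3.84638039e-01, -1.60895496e-05],
       [ 3.84638039e-01, -9.23067483e-01, -3.87753172e-05],
       [-2.97662021e-05,  2.96035816e-05, -9.99999999e-01]]), 'force': array([ 0.01376498, -0.11957704, -0.19093179]), 'moment': array([-0.01588318, -0.00863154, -0.00403286]), 'grasp_force': 0.0, 'opening': 1.0010750307681282}
```

View pictures.

Run:
```python
import cv2
a=cv2.imread('pics/a.png'); cv2.imwrite('pics/a2.png',cv2.resize(a[150:350,200:440],None,fx=3,fy=3,interpolation=cv2.INTER_CUBIC))
b=cv2.imread('pics/b.png'); cv2.imwrite('pics/b2.png',cv2.resize(b[130:280,130:330],None,fx=4,fy=4,interpolation=cv2.INTER_CUBIC))
```

```text
(no output)
```

View pics/a2.png

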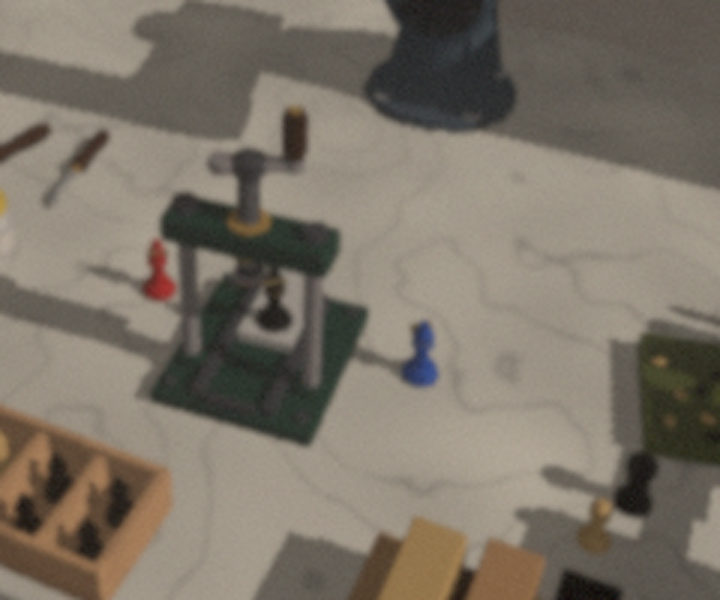

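View pics/b2.png

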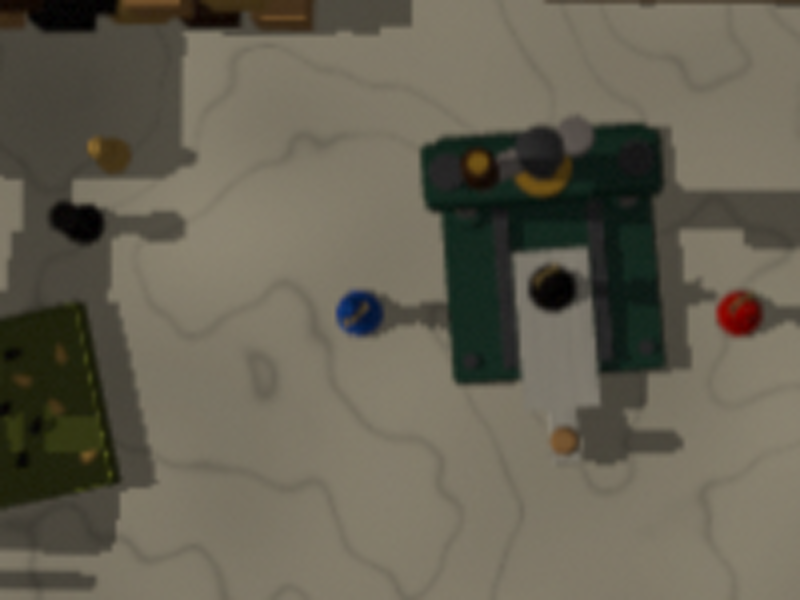

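View pics/b.png

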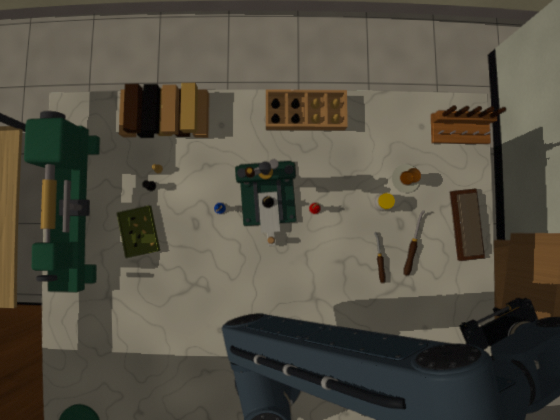

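Crop b2 shows the press at the centre, front towards the robot: knob at about (271,240) in the full top image, bishop (268,202), hub (265,167), grip (250,171) to the press's left. The blue and red look-alikes stand either side of the press at (220,208) and (315,208).

Run:
```python
from h import *
z=np.load('top.npz'); c=calibration('top'); T=z['T']; d=z['d']
P=cloud(c,T,d,(225,150,305,250))
def m(n,u,v,r,lo,hi):
    s=P[(np.hypot(P[:,3]-u,P[:,4]-v)<r)&(P[:,2]>lo)&(P[:,2]<hi)]; print(n,len(s),s[:,:3].mean(0).round(4),s[:,:3].min(0).round(3),s[:,:3].max(0).round(3)); return s
m('knob',271,240,5,.05,.08); m('bishop',268,202,6,.06,.12); m('grip',249.7,170.7,6,.27,.36); m('hub',265,167.5,8,.2,.30)
s=m('crosshead',265,172,45,.19,.212)
r=cv2.minAreaRect(s[:,:2].astype(np.float32)*1000); print(r)
s=m('base',265,200,60,.012,.024); print(cv2.minAreaRect(s[:,:2].astype(np.float32)*1000))
print(P[np.hypot(P[:,3]-249.7,P[:,4]-170.7)<3][:, [0,1,2]].round(3)[::2])
```

```text
knob 42 [ 0.4528 -0.0068  0.0644] [ 0.441 -0.016  0.058] [0.463 0.002 0.07 ]
bishop 46 [0.5714 0.0034 0.0873] [ 0.563 -0.007  0.067] [0.581 0.017 0.101]
grip 86 [0.6225 0.0431 0.3188] [0.613 0.033 0.274] [0.636 0.055 0.334]
hub 175 [0.6392 0.007  0.2666] [ 0.626 -0.01   0.205] [0.658 0.028 0.287]
crosshead 568 [0.6361 0.0026 0.2068] [ 0.612 -0.073  0.19 ] [0.667 0.091 0.212]
((640.4276123046875, 8.351715087890625), (44.22163009643555, 164.9691619873047), 4.847731113433838)
base 1353 [0.5794 0.0041 0.0182] [ 0.497 -0.087  0.012] [0.703 0.096 0.024]
((599.7485961914062, 5.1471710205078125), (198.7505645751953, 169.73641967773438), 4.5645952224731445)
[[0.63  0.045 0.327]
 [0.631 0.04  0.323]
 [0.627 0.045 0.333]
 [0.627 0.04  0.33 ]
 [0.625 0.05  0.327]
 [0.625 0.045 0.332]
 [0.625 0.04  0.329]
 [0.622 0.049 0.334]
 [0.623 0.045 0.327]
 [0.623 0.04  0.328]
 [0.62  0.05  0.33 ]
 [0.62  0.045 0.329]
 [0.62  0.04  0.329]
 [0.618 0.047 0.328]
 [0.618 0.042 0.33 ]]
```

```bash
python3 -m pendant '[[0.69,-0.74,0.15,0,0,0,-1],[0.69,-0.74,0.15,0,0,0,-1],[0.69,-0.74,0.15,0,0,0,-1],[0.69,-0.74,0.15,0,0,0,-1],[0.69,-0.74,0.15,0,0,0,-1]]'; python3 -m pendant '[[0.69,-0.74,0.15,0,0,0,-1],[0.69,-0.74,0.15,0,0,0,-1],[0.69,-0.74,0.15,0,0,0,-1],[0.69,-0.74,0.15,0,0,0,-1],[0.69,-0.74,0.15,0,0,0,-1]]'; python3 -m pendant '[[0.69,-0.74,0.15,0,0,0.0994,-1],[0.69,-0.74,0.15,0,0,0.0994,-1],[0.69,-0.74,0.15,0,0,0.0994,-1],[0.69,-0.74,0.15,0,0,0.0994,-1],[0.69,-0.74,0.15,0,0,0.0994,-1]]'
python3 - <<'E'
from h import *
s=readout.read_state(); print(s['position'],s['tcp_rot'])
c,T=camT('wrist'); p,d=capture('wrist'); cv2.imwrite('pics/w1.png',cv2.cvtColor(p,4)); np.savez('wrist.npz',p=p,d=d,T=T)
print(T.round(3)); r=look_for('carriage_knob','wrist'); print(r)
for x in r[:2]:
    P=cloud(c,T,d,x['extent']); k=P[(P[:,2]>.045)&(P[:,2]<.075)]
    if len(k): print(len(k),np.median(k[:,:3],0),k.min(0),k.max(0))
E
```

```text
time_s: 1.55
position: [0.311, -0.3802, 0.2611]
tcp_rot: [[0.921, 0.389, -0.003], [0.389, -0.921, 0.008], [0.001, -0.009, -1.0]]
force: [-1.7, 0.4, 0.0]
opening: 1.0
grasp_force: 0.0
time_s: 2.05
position: [0.3811, -0.1925, 0.2316]
tcp_rot: [[0.921, 0.39, -0.003], [0.39, -0.921, 0.004], [-0.001, -0.005, -1.0]]
force: [-0.3, 0.7, -0.0]
opening: 0.998
grasp_force: 0.0
time_s: 2.55
position: [0.4532, -0.0057, 0.2021]
tcp_rot: [[0.996, 0.085, 0.001], [0.085, -0.996, 0.0], [0.001, 0.0, -1.0]]
force: [-0.5, -1.2, -0.2]
opening: 1.003
grasp_force: 0.0
[ 0.4532067  -0.00570743  0.20206991] [[ 9.96375165e-01  8.50602915e-02  1.13021292e-03]
 [ 8.50602717e-02 -9.96375806e-01  6.56366173e-05]
 [ 1.13169988e-03  3.07375226e-05 -9.99999359e-01]]
[[ 0.085 -0.95  -0.299  0.537]
 [-0.996 -0.081 -0.026  0.002]
 [ 0.     0.3   -0.954  0.295]
 [ 0.     0.     0.     1.   ]]
[{'extent': [229.8, 0.0, 326.0, 240.2], 'conf': 0.78}]
1325 [ 0.45907987 -0.00568315  0.06527092] [ 4.42137670e-01 -1.89041440e-02  4.50182247e-02  2.59000000e+02
  1.40000000e+01] [5.76833915e-01 1.18539394e-02 7.31271755e-02 2.99000000e+02
 2.40000000e+02]
```

View pics/w1.png

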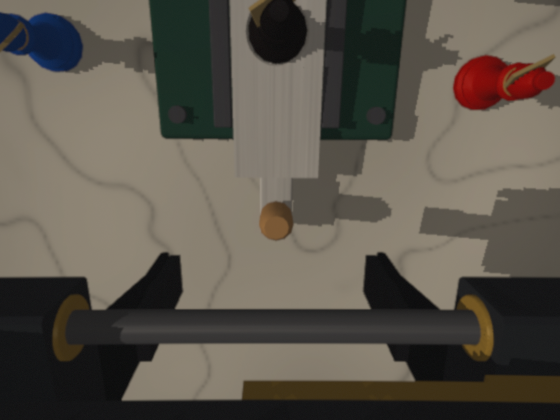

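The wrist picture shows the knob at (276,222), centred between the fingers (at about column 273), with the bishop in its nest at (278,28). Next I descend and close on the knob.

```bash
python3 -m pendant '[[0,0,0.24,0,0,0,-1],[0,0,0.465,0,0,0,-1],[0,0,0.465,0,0,0,0.7],[0,0,0.465,0,0,0,0.7],[0,0,0.465,0,0,0,0.7],[0,0,0.465,0,0,0,0.7],[0,0,0.465,0,0,0,0.7],[0,0,0.465,0,0,0,0.7]]'
```

```text
time_s: 3.45
position: [0.4525, -0.008, 0.1109]
tcp_rot: [[0.997, 0.083, 0.003], [0.083, -0.997, -0.001], [0.003, 0.001, -1.0]]
force: [0.7, 0.2, 0.3]
opening: 0.541
grasp_force: 0.0
```

```bash
python3 -m pendant '[[0,0,0,0,0,0,1],[0,0,0,0,0,0,1],[0,0,0,0,0,0,1],[0,0,0,0,0,0,1],[0,0,0,0,0,0,1],[0,0,0,0,0,0,1]]'
```

```text
time_s: 4.05
position: [0.4519, -0.008, 0.1093]
tcp_rot: [[0.997, 0.083, 0.0], [0.083, -0.997, -0.0], [0.0, 0.0, -1.0]]
force: [-0.9, -2.8, 2.4]
opening: 0.246
grasp_force: 30.0
```

```bash
python3 -m pendant '[[0.01,0,0,0,0,0,1],[0.03,0,0,0,0,0,1],[0.065,0,0,0,0,0,1],[0.105,0,0,0,0,0,1],[0.15,0,0,0,0,0,1],[0.195,0,0,0,0,0,1],[0.235,0,0,0,0,0,1],[0.27,0,0,0,0,0,1]]'; python3 -m pendant '[[0.02,0,0,0,0,0,1],[0.035,0,0,0,0,0,1],[0.045,0,0,0,0,0,1],[0.055,0,0,0,0,0,1],[0.065,0,0,0,0,0,1],[0.075,0,0,0,0,0,1]]'; python3 -m pendant '[[0.005,0,0,0,0,0,1],[0.01,0,0,0,0,0,1]]'
```

```text
time_s: 4.85
position: [0.5053, -0.0038, 0.1093]
tcp_rot: [[0.997, 0.083, -0.002], [0.083, -0.997, -0.001], [-0.002, 0.0, -1.0]]
force: [-1.9, -4.9, 4.1]
opening: 0.243
grasp_force: 30.0
time_s: 5.45
position: [0.5202, -0.0026, 0.1093]
tcp_rot: [[0.997, 0.083, -0.001], [0.083, -0.997, -0.001], [-0.001, 0.001, -1.0]]
force: [-2.7, -5.0, 3.9]
opening: 0.244
grasp_force: 30.0
time_s: 5.65
position: [0.5218, -0.0024, 0.1093]
tcp_rot: [[0.997, 0.083, -0.002], [0.083, -0.997, -0.001], [-0.002, 0.0, -1.0]]
force: [-4.0, -6.0, 6.4]
opening: 0.246
grasp_force: 30.0
```

```bash
python3 -m pendant '[[0.005,0,0,0,0,0,1],[0.01,0,0,0,0,0,1],[0.01,0,0,0,0,0,1]]';python3 -m pendant '[[0.005,0,0,0,0,0,1],[0.01,0,0,0,0,0,1],[0.01,0,0,0,0,0,1]]'
```

```text
time_s: 5.95
position: [0.5221, -0.0024, 0.1093]
tcp_rot: [[0.996, 0.084, -0.006], [0.084, -0.996, -0.001], [-0.006, 0.0, -1.0]]
force: [-5.8, -7.7, 7.5]
opening: 0.244
grasp_force: 30.0
time_s: 6.25
position: [0.5223, -0.0024, 0.1092]
tcp_rot: [[0.996, 0.084, -0.01], [0.084, -0.996, -0.001], [-0.01, -0.0, -1.0]]
force: [-8.6, -9.6, 10.1]
opening: 0.241
grasp_force: 30.0
```

```bash
python3 -m pendant '[[-0.012,0,0,0,0,0,1],[-0.012,0,0,0,0,0,0],[-0.012,0,0,0,0,0,0],[-0.012,0,0,0,0,0,0],[-0.012,0,0,0,0,0,0]]'; python3 -m pendant '[[0,0,-0.1,0,0,0,0],[0,0,-0.3,0,0,0,0],[0,0,-0.55,0,0,0,0],[0,0,-0.8,0,0,0,0],[0,0,-0.98,0,0,0,0],[0,0,-0.98,0,0,0,0]]'; python3 -m pendant '[[0,0,-0.2,0,0,0,0],[0,0,-0.4,0,0,0,0],[0,0,-0.6,0,0,0,0],[0,0,-0.8,0,0,0,0],[0.2,-0.1,-0.8,0,0,0,0],[0.4,-0.15,-0.8,0,0,0,0],[0.52,-0.18,-0.8,0,0,0,0],[0.52,-0.18,-0.8,0,0,0,0]]'
python3 - <<'E'
from h import *
s=readout.read_state(); print(s['position'])
c,T=camT('wrist'); p,d=capture('wrist'); cv2.imwrite('pics/w2.png',cv2.cvtColor(p,4)); np.savez('wrist.npz',p=p,d=d,T=T)
for n in ('grip','spindle'):
    for x in look_for(n,'wrist')[:2]:
        P=cloud(c,T,d,x['extent']); print(n,x)
        for lo,hi in ((.317,.345),(.26,.295)):
            k=P[(P[:,2]>lo)&(P[:,2]<hi)&(P[:,0]>.55)]
            if len(k): print(lo,len(k),k.mean(0).round(4),k.min(0).round(3),k.max(0).round(3),np.percentile(k[:,2],[50,95]))
E
```

```text
time_s: 6.75
position: [0.5244, -0.0015, 0.109]
tcp_rot: [[0.997, 0.083, 0.0], [0.083, -0.997, 0.0], [0.0, -0.0, -1.0]]
force: [-0.6, 0.3, -0.6]
opening: 0.475
grasp_force: 0.0
time_s: 7.35
position: [0.5271, -0.002, 0.3109]
tcp_rot: [[0.996, 0.083, 0.013], [0.083, -0.997, -0.002], [0.013, 0.003, -1.0]]
force: [0.5, -0.1, 0.3]
opening: 0.504
grasp_force: 0.0
time_s: 8.15
position: [0.627, 0.0438, 0.4624]
tcp_rot: [[0.996, 0.084, -0.002], [0.084, -0.996, 0.001], [-0.002, -0.001, -1.0]]
force: [-0.5, 0.0, 0.3]
opening: 0.502
grasp_force: 0.0
[0.62701868 0.04378464 0.4623889 ]
grip {'extent': [254.3, 195.5, 292.6, 242.7], 'conf': 0.69}
0.317 903 [6.287000e-01 4.410000e-02 3.265000e-01 2.731107e+02 2.240343e+02] [6.17e-01 3.20e-02 3.17e-01 2.56e+02 2.07e+02] [6.38e-01 5.50e-02 3.32e-01 2.90e+02 2.41e+02] [0.32747514 0.33009965]
0.26 224 [6.330000e-01 3.930000e-02 2.826000e-01 2.797545e+02 1.992768e+02] [6.24e-01 2.90e-02 2.71e-01 2.58e+02 1.95e+02] [6.38e-01 5.50e-02 2.95e-01 2.92e+02 2.09e+02] [0.2780599  0.29417392]
spindle {'extent': [257.2, 159.0, 370.7, 243.2], 'conf': 0.79}
0.317 902 [6.287000e-01 4.410000e-02 3.265000e-01 2.731297e+02 2.240366e+02] [6.17e-01 3.20e-02 3.17e-01 2.57e+02 2.07e+02] [6.38e-01 5.50e-02 3.32e-01 2.90e+02 2.41e+02] [0.32748019 0.33010004]
0.26 2882 [6.452000e-01 6.600000e-03 2.793000e-01 3.246603e+02 1.859330e+02] [ 6.24e-01 -2.60e-02  2.65e-01  2.58e+02  1.60e+02] [6.66e-01 5.50e-02 2.95e-01 3.69e+02 2.09e+02] [0.27890082 0.28334974]
spindle {'extent': [277.9, 122.1, 321.9, 238.1], 'conf': 0.25}
0.317 332 [6.293000e-01 3.820000e-02 3.261000e-01 2.822620e+02 2.236506e+02] [6.20e-01 3.20e-02 3.17e-01 2.77e+02 2.08e+02] [6.37e-01 4.20e-02 3.30e-01 2.90e+02 2.38e+02] [0.32710472 0.33001337]
0.26 1160 [6.401000e-01 2.110000e-02 2.790000e-01 3.046543e+02 1.909405e+02] [6.24e-01 7.00e-03 2.65e-01 2.77e+02 1.66e+02] [6.58e-01 4.20e-02 2.95e-01 3.21e+02 2.09e+02] [0.27893005 0.28318797]
```

View pics/w2.png

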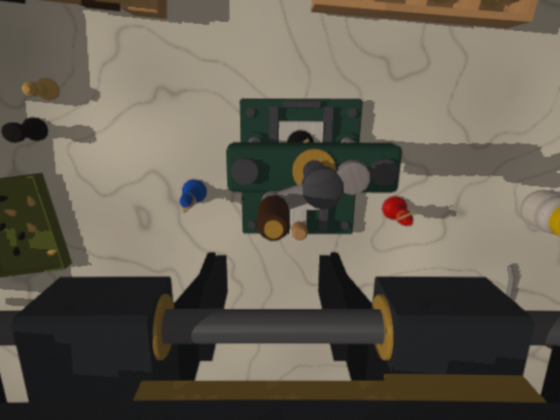

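The wrist picture shows the grip at (274,224), centred between the fingers (middle column about 275). The hub is lower to its right at (322,185), and the carriage is home with the knob at (300,230).

```bash
python3 -m pendant '[[0,0,0.2,0,0,0,0],[0,0,0.4,0,0,0,0],[0,0,0.49,0,0,0,0],[0,0,0.49,0,0,0,0],[0,0,0.49,0,0,0,1],[0,0,0.49,0,0,0,1],[0,0,0.49,0,0,0,1],[0,0,0.49,0,0,0,1]]';python3 -m pendant '[[0,0,0,0,0,0,1],[0,0,0,0,0,0,1]]'
```

```text
time_s: 9.1
position: [0.6253, 0.0433, 0.369]
tcp_rot: [[0.997, 0.082, 0.003], [0.082, -0.997, 0.002], [0.003, -0.001, -1.0]]
force: [-0.7, 2.2, 3.3]
opening: 0.252
grasp_force: 30.0
time_s: 9.3
position: [0.6253, 0.0433, 0.369]
tcp_rot: [[0.997, 0.083, 0.003], [0.083, -0.997, 0.001], [0.003, -0.001, -1.0]]
force: [-0.4, 2.9, 5.8]
opening: 0.255
grasp_force: 30.0
```

```bash
python3 -m pendant '[[0.0514,-0.0095,0,0,0,0,1],[0.1034,-0.0054,0,0,0,0,1],[0.1526,0.012,0,0,0,0,1],[0.1956,0.0416,0,0,0,0,1],[0.2296,0.0812,0.005,0,0,0,1],[0.252,0.1284,0.01,0,0,0,1],[0.2615,0.1798,0.015,0,0,0,1],[0.2574,0.2318,0.02,0,0,0,1]]'; python3 -c "
from rig import readout; s=readout.read_state(); print(s['position'],s['force'],s['moment'])"
```

```text
time_s: 10.1
position: [0.6814, 0.0026, 0.3613]
tcp_rot: [[0.996, 0.084, 0.002], [0.084, -0.996, 0.004], [0.003, -0.004, -1.0]]
force: [4.8, 4.6, -5.4]
opening: 0.256
grasp_force: 30.0
[0.68138933 0.00259784 0.36127548] [ 4.82885598  4.63286812 -5.4252348 ] [ 0.79668041 -0.67124431 -0.01743424]
```

```bash
python3 -m pendant '[[-0.0164,0.0482,0.005,0,0,0,1],[-0.045,0.0902,0.01,0,0,0,1],[-0.083,0.123,0.015,0,0,0,1],[-0.129,0.1436,0.02,0,0,0,1],[-0.180,0.153,0.025,0,0,0,1],[-0.232,0.149,0.03,0,0,0,1],[-0.2814,0.1316,0.035,0,0,0,1],[-0.3244,0.102,0.04,0,0,0,1]]'; python3 -c "
from rig import readout; s=readout.read_state(); print(s['position'],s['force'],s['moment'])"
```

```text
time_s: 10.9
position: [0.618, -0.0254, 0.3532]
tcp_rot: [[0.997, 0.082, 0.003], [0.082, -0.997, -0.0], [0.003, 0.0, -1.0]]
force: [7.0, 1.7, -9.8]
opening: 0.258
grasp_force: 30.0
[ 0.6180252  -0.02543838  0.3532498 ] [ 7.01788006  1.67612678 -9.75556514] [ 0.2671404  -1.30034104  0.01068228]
```

```bash
python3 -m pendant '[[-0.034,-0.0396,0.007,0,0,0,1],[-0.0564,-0.0868,0.014,0,0,0,1],[-0.0659,-0.1382,0.021,0,0,0,1],[-0.0618,-0.1902,0.027,0,0,0,1],[-0.0444,-0.2394,0.033,0,0,0,1],[-0.0148,-0.2824,0.039,0,0,0,1],[0.0248,-0.3164,0.045,0,0,0,1],[0.072,-0.3388,0.05,0,0,0,1]]'; python3 -c "
from rig import readout; s=readout.read_state(); print(s['position'],s['force'],s['moment'])"
```

```text
time_s: 11.7
position: [0.6253, 0.0435, 0.3451]
tcp_rot: [[0.997, 0.083, -0.003], [0.083, -0.997, -0.002], [-0.003, 0.002, -1.0]]
force: [-3.7, -6.7, 0.2]
opening: 0.258
grasp_force: 30.0
[0.62532266 0.04353295 0.34508975] [-3.66129955 -6.66123053  0.15865539] [-0.98431708  0.35450747  0.02002139]
```

```bash
python3 -m pendant '[[0.0514,-0.0095,0.005,0,0,0,1],[0.1034,-0.0054,0.01,0,0,0,1],[0.1526,0.012,0.015,0,0,0,1],[0.1956,0.0416,0.02,0,0,0,1],[0.2296,0.0812,0.025,0,0,0,1],[0.252,0.1284,0.03,0,0,0,1],[0.2615,0.1798,0.035,0,0,0,1],[0.2574,0.2318,0.04,0,0,0,1]]'; python3 -c "
from rig import readout; s=readout.read_state(); print(s['position'],s['force'],s['moment'])"; python3 -m pendant '[[-0.0174,0.0492,0.005,0,0,0,1],[-0.047,0.0922,0.01,0,0,0,1],[-0.0866,0.1262,0.015,0,0,0,1],[-0.1338,0.1486,0.02,0,0,0,1]]'; python3 -c "
from rig import readout; s=readout.read_state(); print(s['position'],s['force'],s['moment'])"
```

```text
time_s: 12.5
position: [0.6816, 0.0019, 0.337]
tcp_rot: [[0.997, 0.083, 0.001], [0.083, -0.997, 0.002], [0.002, -0.002, -1.0]]
force: [-2.7, 5.1, 1.3]
opening: 0.254
grasp_force: 30.0
[0.68156892 0.00185644 0.33701554] [-2.65694219  5.12108957  1.31678085] [ 0.85261054  0.44280876 -0.01727572]
time_s: 12.9
position: [0.6572, -0.0303, 0.333]
tcp_rot: [[0.997, 0.082, 0.003], [0.082, -0.997, 0.002], [0.004, -0.002, -1.0]]
force: [1.3, 6.8, -1.2]
opening: 0.253
grasp_force: 30.0
[ 0.65718943 -0.03027412  0.33301091] [ 1.33670562  6.79883344 -1.16131308] [ 1.39404337 -0.28932428  0.01924169]
```

```bash
cat > chk.py <<'E'
import sys, numpy as np
from rig import readout
s=readout.read_state(); p=s['position']; f=s['force']; c=np.array([.6417,.0075])
R=np.array(s['tcp_rot'])[:2,:2]; a=np.radians(4.76); X=np.array([np.cos(a),np.sin(a)]); Y=np.array([X[1],-X[0]])
d=p[:2]-c; x,y=d@X,d@Y; ph=np.arctan2(y,x); t=-np.sin(ph)*X+np.cos(ph)*Y; r=np.cos(ph)*X+np.sin(ph)*Y
Ft=-f[:2]@t
print('t%.2f phi %.1f r %.1f z %.4f  Ft %.2f Fr %.2f Fz %.2f tau1 %.2f'%(s['time_s'],np.degrees(ph)%360,1e3*np.hypot(x,y),p[2],Ft,f[:2]@r,f[2],s['tau'][0]))
sys.exit(Ft>float(sys.argv[1]))
E
python3 chk.py 99
python3 - <<'E'
import numpy as np
C=lambda a:.2*np.array([np.cos(np.radians(a)),np.sin(np.radians(a))])
for a in range(72,432,10): print(a%360,*((C(a+k)-C(a)).round(4) for k in (5,10)))
E
```

```text
t12.90 phi 72.5 r 40.8 z 0.3330  Ft 3.82 Fr -5.78 Fz -1.16 tau1 -4.13
72 [-0.0168  0.0047] [-0.034   0.0078]
82 [-0.0174  0.0017] [-0.0348  0.0018]
92 [-0.0174 -0.0014] [-0.0346 -0.0042]
102 [-0.0169 -0.0044] [-0.0333 -0.0102]
112 [-0.0159 -0.0072] [-0.0311 -0.0158]
122 [-0.0144 -0.0099] [-0.0278 -0.021 ]
132 [-0.0124 -0.0122] [-0.0238 -0.0255]
142 [-0.0101 -0.0142] [-0.019  -0.0292]
152 [-0.0075 -0.0157] [-0.0136 -0.0321]
162 [-0.0047 -0.0168] [-0.0078 -0.034 ]
172 [-0.0017 -0.0174] [-0.0018 -0.0348]
182 [ 0.0014 -0.0174] [ 0.0042 -0.0346]
192 [ 0.0044 -0.0169] [ 0.0102 -0.0333]
202 [ 0.0072 -0.0159] [ 0.0158 -0.0311]
212 [ 0.0099 -0.0144] [ 0.021  -0.0278]
222 [ 0.0122 -0.0124] [ 0.0255 -0.0238]
232 [ 0.0142 -0.0101] [ 0.0292 -0.019 ]
242 [ 0.0157 -0.0075] [ 0.0321 -0.0136]
252 [ 0.0168 -0.0047] [ 0.034  -0.0078]
262 [ 0.0174 -0.0017] [ 0.0348 -0.0018]
272 [0.0174 0.0014] [0.0346 0.0042]
282 [0.0169 0.0044] [0.0333 0.0102]
292 [0.0159 0.0072] [0.0311 0.0158]
302 [0.0144 0.0099] [0.0278 0.021 ]
312 [0.0124 0.0122] [0.0238 0.0255]
322 [0.0101 0.0142] [0.019  0.0292]
332 [0.0075 0.0157] [0.0136 0.0321]
342 [0.0047 0.0168] [0.0078 0.034 ]
352 [0.0017 0.0174] [0.0018 0.0348]
2 [-0.0014  0.0174] [-0.0042  0.0346]
12 [-0.0044  0.0169] [-0.0102  0.0333]
22 [-0.0072  0.0159] [-0.0158  0.0311]
32 [-0.0099  0.0144] [-0.021   0.0278]
42 [-0.0122  0.0124] [-0.0255  0.0238]
52 [-0.0142  0.0101] [-0.0292  0.019 ]
62 [-0.0157  0.0075] [-0.0321  0.0136]False
```

```bash
P="python3 -m pendant"; C="python3 chk.py 6.5"
python3 -m pendant '[[-0.0168,0.0047,0.0017,0,0,0,1],[-0.034,0.0078,0.0033,0,0,0,1]]' >/dev/null && $C && python3 -m pendant '[[-0.0174,0.0017,0.0017,0,0,0,1],[-0.0348,0.0018,0.0033,0,0,0,1]]' >/dev/null && $C && python3 -m pendant '[[-0.0174,-0.0014,0.0017,0,0,0,1],[-0.0346,-0.0042,0.0033,0,0,0,1]]' >/dev/null && $C && python3 -m pendant '[[-0.0169,-0.0044,0.0017,0,0,0,1],[-0.0333,-0.0102,0.0033,0,0,0,1]]' >/dev/null && $C && python3 -m pendant '[[-0.0159,-0.0072,0.0017,0,0,0,1],[-0.0311,-0.0158,0.0033,0,0,0,1]]' >/dev/null && $C && python3 -m pendant '[[-0.0144,-0.0099,0.0017,0,0,0,1],[-0.0278,-0.021,0.0033,0,0,0,1]]' >/dev/null && $C
```

```text
t13.10 phi 82.0 r 40.8 z 0.3324  Ft 3.89 Fr -5.08 Fz -2.92 tau1 -3.90False
```

```bash
sed -i 's/sys.exit(\(.*\))$/sys.exit(int(\1))/' chk.py; C="python3 chk.py 6.5"
python3 -m pendant '[[-0.0174,0.0017,0.0017,0,0,0,1],[-0.0348,0.0018,0.0033,0,0,0,1]]' >/dev/null && $C && python3 -m pendant '[[-0.0174,-0.0014,0.0017,0,0,0,1],[-0.0346,-0.0042,0.0033,0,0,0,1]]' >/dev/null && $C && python3 -m pendant '[[-0.0169,-0.0044,0.0017,0,0,0,1],[-0.0333,-0.0102,0.0033,0,0,0,1]]' >/dev/null && $C && python3 -m pendant '[[-0.0159,-0.0072,0.0017,0,0,0,1],[-0.0311,-0.0158,0.0033,0,0,0,1]]' >/dev/null && $C && python3 -m pendant '[[-0.0144,-0.0099,0.0017,0,0,0,1],[-0.0278,-0.021,0.0033,0,0,0,1]]' >/dev/null && $C
```

```text
t13.30 phi 91.0 r 40.8 z 0.3318  Ft 4.63 Fr -5.95 Fz -3.34 tau1 -3.62
t13.50 phi 100.2 r 40.8 z 0.3312  Ft 4.37 Fr -5.48 Fz -2.44 tau1 -3.33
t13.70 phi 109.4 r 40.8 z 0.3306  Ft 3.80 Fr -4.99 Fz -4.48 tau1 -2.80
t13.90 phi 118.6 r 40.8 z 0.3300  Ft 3.95 Fr -5.22 Fz -4.19 tau1 -2.06
t14.10 phi 127.8 r 40.7 z 0.3294  Ft 4.99 Fr -4.76 Fz -4.79 tau1 -1.12
```

```bash
C="python3 chk.py 6.3"
python3 -m pendant '[[-0.0124,-0.0122,0.0027,0,0,0,1],[-0.0238,-0.0255,0.0053,0,0,0,1]]' >/dev/null && $C && python3 -m pendant '[[-0.0101,-0.0142,0.0027,0,0,0,1],[-0.019,-0.0292,0.0053,0,0,0,1]]' >/dev/null && $C && python3 -m pendant '[[-0.0075,-0.0157,0.0027,0,0,0,1],[-0.0136,-0.0321,0.0053,0,0,0,1]]' >/dev/null && $C && python3 -m pendant '[[-0.0047,-0.0168,0.0017,0,0,0,1],[-0.0078,-0.034,0.0033,0,0,0,1]]' >/dev/null && $C && python3 -m pendant '[[-0.0017,-0.0174,0.0017,0,0,0,1],[-0.0018,-0.0348,0.0033,0,0,0,1]]' >/dev/null && $C && python3 -m pendant '[[0.0014,-0.0174,0.0017,0,0,0,1],[0.0042,-0.0346,0.0033,0,0,0,1]]' >/dev/null && $C
```

```text
t14.30 phi 136.9 r 40.6 z 0.3287  Ft 4.27 Fr -3.38 Fz -2.41 tau1 0.01
t14.50 phi 146.9 r 40.5 z 0.3280  Ft 4.22 Fr -2.71 Fz -0.33 tau1 1.06
t14.70 phi 159.3 r 40.4 z 0.3271  Ft 3.54 Fr -3.22 Fz 1.91 tau1 1.14
t14.90 phi 170.6 r 40.2 z 0.3263  Ft 3.78 Fr -3.05 Fz 3.44 tau1 1.40
t15.10 phi 181.1 r 40.1 z 0.3256  Ft 3.64 Fr -3.35 Fz 5.06 tau1 1.73
t15.30 phi 190.8 r 40.0 z 0.3249  Ft 3.96 Fr -4.24 Fz 5.63 tau1 2.19
```

```bash
C="python3 chk.py 6.0"
python3 -m pendant '[[0.0044,-0.0169,0.001,0,0,0,1],[0.0102,-0.0333,0.002,0,0,0,1]]' >/dev/null && $C && python3 -m pendant '[[0.0072,-0.0159,0.001,0,0,0,1],[0.0158,-0.0311,0.002,0,0,0,1]]' >/dev/null && $C && python3 -m pendant '[[0.0099,-0.0144,0.0017,0,0,0,1],[0.021,-0.0278,0.0033,0,0,0,1]]' >/dev/null && $C && python3 -m pendant '[[0.0122,-0.0124,0.0017,0,0,0,1],[0.0255,-0.0238,0.0033,0,0,0,1]]' >/dev/null && $C && python3 -m pendant '[[0.0142,-0.0101,0.0017,0,0,0,1],[0.0292,-0.019,0.0033,0,0,0,1]]' >/dev/null && $C && python3 -m pendant '[[0.0157,-0.0075,0.0017,0,0,0,1],[0.0321,-0.0136,0.0033,0,0,0,1]]' >/dev/null && $C
```

```text
t15.50 phi 200.4 r 39.9 z 0.3243  Ft 3.95 Fr -4.62 Fz 5.02 tau1 2.73
t15.70 phi 209.5 r 39.9 z 0.3237  Ft 5.88 Fr -5.36 Fz 4.85 tau1 4.04
t15.90 phi 218.2 r 39.8 z 0.3232  Ft 6.91 Fr -5.36 Fz 7.09 tau1 4.94
```

```bash
python3 -m pendant '[[0.0072,-0.0076,0.001,0,0,0,1]]' >/dev/null; python3 chk.py 9
```

```text
t16.00 phi 220.8 r 39.8 z 0.3230  Ft 7.37 Fr -5.04 Fz 8.17 tau1 5.26
```

```bash
python3 -m pendant '[[0.0076,-0.0072,0.001,0,0,0,1]]' >/dev/null; python3 chk.py 9
```

```text
t16.10 phi 223.3 r 39.7 z 0.3228  Ft 8.22 Fr -4.71 Fz 8.24 tau1 5.37
```

```bash
python3 -m pendant '[[0.0026,-0.0024,0.0003,0,0,0,1]]' >/dev/null; python3 chk.py 9;  python3 -m pendant '[[0,0,0,0,0,0,1]]' >/dev/null; python3 chk.py 9
```

```text
t16.20 phi 224.1 r 39.7 z 0.3228  Ft 8.80 Fr -5.02 Fz 8.07 tau1 5.56
t16.30 phi 224.2 r 39.7 z 0.3228  Ft 8.09 Fr -4.57 Fz 8.65 tau1 5.28
```

```bash
python3 -m pendant '[[-0.007,0.007,-0.008,0,0,0,1],[-0.007,0.007,-0.008,0,0,0,1]]'; python3 chk.py 9; python3 -m pendant '[[0,0,0,0,0,0,0.25],[0,0,0,0,0,0,0.25],[0,0,0,0,0,0,0.25],[0,0,0,0,0,0,0.25]]';python3 chk.py 9
```

```text
time_s: 16.5
position: [0.6107, 0.0323, 0.3229]
tcp_rot: [[0.997, 0.082, -0.002], [0.082, -0.997, -0.002], [-0.002, 0.002, -1.0]]
force: [3.6, -5.3, -0.8]
opening: 0.253
grasp_force: 30.0
t16.50 phi 223.4 r 39.7 z 0.3229  Ft 1.87 Fr -6.09 Fz -0.78 tau1 3.33
time_s: 16.9
position: [0.6102, 0.0341, 0.323]
tcp_rot: [[0.997, 0.083, -0.003], [0.083, -0.997, 0.001], [-0.003, -0.001, -1.0]]
force: [0.7, 0.2, -0.2]
opening: 0.369
grasp_force: 0.0
t16.90 phi 224.9 r 41.2 z 0.3230  Ft -0.57 Fr -0.41 Fz -0.18 tau1 -0.03
```

```bash
python3 -m pendant '[[0,0,-0.03,0,0,0,0],[0,0,-0.1,0,0,0,0],[0,0,-0.25,0,0,0,0],[0,0,-0.5,0,0,0,0],[0,0,-0.7,0,0,0,0],[0,0,-0.7,0,0,0,0]]'
python3 - <<'E'
from h import *
c,T=camT('wrist'); p,d=capture('wrist'); s,_=capture('scene')
for x in look_for('grip','wrist')[:1]:
    P=cloud(c,T,d,x['extent']); k=P[(P[:,2]>.272)&(P[:,2]<.295)]; print(x,k.min(0).round(3),k.max(0).round(3))
a=cv2.resize(s[170:310,220:360],(560,560),interpolation=2); b=cv2.resize(p[80:290,130:430],(0,0),fx=.8,fy=.8)
o=np.zeros((560,800,3),np.uint8); o[:,:560]=a; o[:b.shape[0],560:]=b[:,:240]; cv2.imwrite('pics/f.png',cv2.cvtColor(o,4))
E
```

```text
time_s: 17.5
position: [0.6132, 0.0333, 0.4719]
tcp_rot: [[0.996, 0.083, 0.015], [0.083, -0.997, -0.002], [0.015, 0.003, -1.0]]
force: [0.7, -0.6, -0.7]
opening: 0.495
grasp_force: 0.0
{'extent': [258.6, 182.7, 289.4, 220.7], 'conf': 0.77} [6.01e-01 2.10e-02 2.72e-01 2.60e+02 1.93e+02] [6.23e-01 4.30e-02 2.85e-01 2.87e+02 2.19e+02]
```

View pics/f.png

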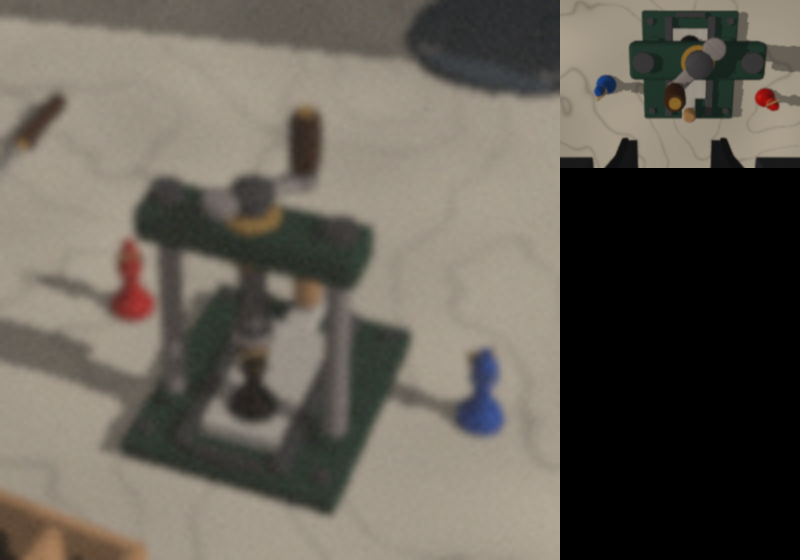

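The picture shows the bishop upright in its nest at (252,390), with the foot on it and the crank where it was left. The carriage is home and the look-alikes have not moved.

```bash
python3 -c "
from rig import bot; print(bot.hand_in())"
```

```text
the job is handed in; nothing more can be done
None
```

The carriage is home and the bishop is clamped upright in its nest, wound in one unbroken go to roughly 45–50 N as estimated from the grip force; the grip is released and the job was handed in at about 17.6 s.

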